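# Load a flat sample plate into the covered balance

## Task

Put the white sample plate on the balance for weighing. First slide the balance's top cover fully open; then slide the plate along its raised channel until about a third of its length sticks out over the open end (still lying flat in the channel), pinch it there by its two long sides, lift it out and lay it flat, centred on the round pan inside the balance; let go, and slide the cover fully shut. Do not drop the plate and leave the other things on the worktop where they are.

Things in the scene. Friction and masses are not known exactly. Their poses are not given: they have to be found in the camera images.
- plate_center (a point): Centre of the white ceramic sample plate, 130 x 50 x 6 mm, 90 g: x along its length, y across its width, z through its thickness. It lies flat in the plate rest's channel, long side along it. The rails hide its long edges, so its sides can be pinched only where it sticks out of the open end; it tips out if more than about 60 mm stick out.
- rest_mouth (a point): Plate rest: fixed raised dark steel stand, 196 x 76 mm, with a straight channel on top, 54 mm wide, 10 mm deep. This point: middle of the channel floor's edge at the open end (the end nearest the robot), 50 mm above the worktop, free space in front and below. x points along the channel away from the open end, z up. The plate starts 2 to 14 mm inside the open end.
- rest_stop (a point): Middle of the channel floor at its closed far end, at the foot of the 10 mm high end stop, 190 mm from the open end. 46 mm or more of bare floor lie between it and the plate at the start, so that the shut fingers can push the plate from behind; it can also be dragged by pressing on it from above.
- pan (a point): Balance (white housing, grey base) fixed to the worktop, 206 mm (x) by 286 mm (y). This point: centre of the top of its round steel pan, 72 mm across, 46 mm above the worktop, z up. The pan stands 16 mm above the floor of a clear-walled chamber, inside 194 mm (x) by 138 mm (y), centred on the pan; wall tops 33 mm above this point. The display housing lies on the chamber's +y side.
- cover (a joint): The balance's clear top cover, which slides level along the balance's +y axis over the housing. 0 m = shut over the chamber, 0.135 m = fully open (end stop). It stays where it is left; about 1 N moves it. It may start a little ajar.
- cover_grip (a point): Middle of the black bar handle on top of the cover: 70 mm long along the balance's x, 14 mm thick along y, top 13 mm above this point, 97 mm above the worktop here; the cover's top face lies 11 mm below this point. It lies above the pan centre when the cover is shut and moves with the cover.
- beaker_11: Bystander: glass beaker with yellowish contents, 66 mm wide, 72 mm tall, standing left of the plate rest; origin at its underside. To be left alone.
- weigh_bottle: Bystander: small glass weighing bottle with lid, 39 mm wide, 65 mm tall, near the plate rest and the balance; origin at its underside. To be left alone.
- petri_1: Bystander: petri dish, 70 mm wide, 16 mm high, lying left of the plate rest; origin at its underside. To be left alone.

How it is judged:
By the outcome, as a careful person would: the job done as asked, in the order asked, and still so for the second after the job is handed in, with the robot touching nothing.
It also fails if it takes over 72 s, if anything falls off the work surface, if the arm or the gripper's body presses on something with over 40 N, if the wrist force passes 120 N, or if a joint passes its speed limit or range.

## Robot

A 6-joint arm with a two-finger parallel gripper is mounted at the origin on a cart in front of the work surface, level with it; the furniture and walls round the work are solid. World frame = base frame: x ahead of the robot, y to its left, z up, the work surface at z = 0. Lengths are in m, angles in rad, forces in N, time in s.
With the tool pointing down it reaches from about 0.3 to 0.875 m from the base axis. Payload 6.4 kg.
Tool frame: the origin (TCP) lies on the centre line of the jaws, within the pads' length; the fingertips stand 17 mm ahead of it and the grasp point (between the pads) lies 2 mm behind it; z points along the fingers, x is the direction in which the jaws open and shut, and the axes are right-handed (so a half turn about z gives the same grasp; the last joint's range is limited). The gripper opens to 85 mm and grips with 20 to 120 N. Pads are 22 mm wide; open, the fingers measure 114 mm over their backs; the gripper's body (76 mm by 85 mm) begins 54 mm behind the grasp point. The pads swing forward as they close: fully open they stand 13 mm farther back than shut.
Start: joints at [-1.552, 0.181, 1.607, -0, 1.354, -0.206], TCP at [0.128, -0.561, 0.248] pointing down, gripper open.
Joint ranges: [-2.99, 2.99], [-0.89, 2.07], [0.3, 2.58], [-1.14, 4.28], [0, 2.63], [-3.12, 3.12]. Speed limits (rad/s): [2.57, 2.57, 3.01, 3.14, 3.14, 3.14].

## Interface

Orientations are given as a unit quaternion [w, x, y, z].
In Python, from bench import ctrl gives the robot as it stands.
- The arm moves only by the tool servo_tool, never from a script. Its argument "increments" is text: rows parted by semicolons, each of 5 numbers parted by spaces: the shift along the tool's x, y, z in cm, then the turn about the tool's z in rad, then the opening, from 0 (shut) to 1 (fully open). In form: dx dy dz yaw gripper; .... A call has 1 to 10 rows; each row shifts and turns the commanded pose from where the row before left it, along the tool's axes as they then stand; what a row does not reach is not made up. A row lasts 1/8 s, in which the tool goes at most 62.5 mm and 10.7 degrees, less where a joint would pass 70% of its speed; a pose out of reach is approached as far as the arm can. A call is refused whole if a number of a shift passes 6.25 or a number of a turn 0.188, either way. A call with a gripper value outside its range is refused whole. The fingers move at their own pace and stop on an object; the grip force is fixed at half the most. Time passes only in rows, so rows that do not move let the fingers close. It gives the time, the measured TCP pose, the force and the opening at its end, in the units of the state.
- ctrl.get_obs(): the state, without advancing time (a new reading comes with each control period).
- ctrl.camera(name): name is "scene" or "top" or "wrist"; returns (picture, depth): 480x640x3 uint8, red, green, blue; 480x640 float32, m along the optical axis (not along the pixel's ray), 0 where there is no reading.
- ctrl.camera_params(name): a dict with "mtx" (3x3 intrinsics, pixels), "position" and "attitude" of the camera in the world; the wrist camera has in their place "tool_from_camera" (4x4, takes a point from camera to tool coordinates, whose origin is the TCP and whose axes are the tool frame's). Camera axes: x right, y down, z forward; pixel columns grow to the right and rows downward; lengths in m; the calibration is good to about 2 mm. A picture is of the moment at which its call begins: read the wrist's pose just before it. camera_params takes no time and is no camera call.
- ctrl.hand_in(): hands the job in, once; it reports no verdict.
The state is a dict: "time_s": time; "q": joint angles; "dq": joint speeds; "joint_efforts": joint torques, N m; "eef_pos": TCP position; "eef_rot": TCP orientation; "wrist_force": force on the tool from outside, world axes, zero at the start; "torque": the same for the moment, N m; "opening": opening from 0.0 (shut) to 1.0 (fully open).
Only numpy, scipy, OpenCV 4.12 (cv2) and the standard library are available. Lean on these libraries where they do the work, as an engineer would, in place of code of your own. Each camera call takes 0.05 s, during which the arm holds its last target.

## Working session

There is one attempt and no reset: what is moved stays moved. The work goes in short steps, Python scripts to look and compute and a tool call to move; the robot and the scene stay as the last step left them, time stands still between calls to the robot, and variables do not carry over. Pictures are saved under pics/ and viewed, and the job is handed in when it is done.

Besides the shell and the picture viewer there is one more tool, called after "Emit:" as name(argument=value, ...) on one line, values as JSON. servo_tool: Moves the arm, as the interface text tells. Its arguments: {"type":"object","properties":{"increments":{"type":"string"}},"required":["increments"]}

```bash
ls; mkdir -p pics
cat > h.py <<'E'
from bench import ctrl
import numpy as np, cv2
from scipy.spatial.transform import Rotation as R
def rot(q): return R.from_quat([q[1],q[2],q[3],q[0]]).as_matrix()
def snap(name,fn):
    o=ctrl.get_obs(); p=ctrl.camera_params(name); im,d=ctrl.camera(name)
    K=np.array(p['mtx'])
    if name=='wrist':
        T=np.eye(4);T[:3,:3]=rot(o['eef_rot']);T[:3,3]=o['eef_pos'];T=T@np.array(p['tool_from_camera'])
    else:
        T=np.eye(4);a=np.array(p['attitude']);T[:3,:3]=a if a.shape==(3,3) else rot(a);T[:3,3]=p['position']
    cv2.imwrite('pics/'+fn+'.png',im[:,:,::-1]); np.savez('pics/'+fn+'.npz',im=im,d=d,K=K,T=T)
    return im,d,K,T
def load(fn):
    z=np.load('pics/'+fn+'.npz');return z['im'],z['d'],z['K'],z['T']
def cloud(d,K,T):
    v,u=np.mgrid[0:480,0:640]; P=np.stack([(u-K[0,2])/K[0,0]*d,(v-K[1,2])/K[1,1]*d,d],-1)
    return P@T[:3,:3].T+T[:3,3]
def onplane(u,v,z,K,T):
    r=T[:3,:3]@np.array([(u-K[0,2])/K[0,0],(v-K[1,2])/K[1,1],1]);return T[:3,3]+r*(z-T[2,3])/r[2]
E
python3 - <<'E'
from h import *
for n in ['scene','top']:
    im,d,K,T=snap(n,n+'0'); print(n,K.tolist(),T.round(3).tolist())
o=ctrl.get_obs();print(o)
print(ctrl.camera_params('wrist'))
E
```

```text
pics
scene [[438.6664685025984, 0.0, 319.1046054936095], [0.0, 438.6664685025984, 242.62391764415165], [0.0, 0.0, 1.0]] [[-0.599, -0.39, 0.699, -0.117], [-0.8, 0.302, -0.518, 0.752], [-0.009, -0.87, -0.493, 0.542], [0.0, 0.0, 0.0, 1.0]]
top [[580.5441272736415, 0.0, 316.2512378300853], [0.0, 580.5441272736415, 246.8696824770825], [0.0, 0.0, 1.0]] [[-0.025, -0.987, 0.158, 0.335], [-1.0, 0.024, -0.014, 0.255], [0.01, -0.158, -0.987, 1.384], [0.0, 0.0, 0.0, 1.0]]
{'time_s': 0.1, 'q': array([-1.55226382e+00,  1.81510978e-01,  1.60790371e+00, -6.79355693e-06,
        1.35381728e+00, -2.06328819e-01]), 'dq': array([-0.00039775, -0.00105694, -0.00362676, -0.00085171, -0.00105116,
        0.00106646]), 'joint_efforts': array([ 1.33122549e-04, -4.45875299e+01, -3.52237844e+01, -2.57224538e-04,
        4.10054796e-03,  7.05350828e-06]), 'eef_pos': array([ 0.12819833, -0.5600382 ,  0.24745144]), 'eef_rot': array([-6.29257865e-04,  7.81975637e-01, -6.23308456e-01, -5.25243616e-04]), 'wrist_force': array([-0.04970918,  0.29480456,  0.11905107]), 'torque': array([-0.0077014 ,  0.02248904,  0.02495101]), 'opening': 0.9991006288184884}
{'mtx': array([[366.19204229,   0.        , 322.91986121],
       [  0.        , 366.19204229, 241.32779682],
       [  0.        ,   0.        ,   1.        ]]), 'tool_from_camera': array([[ 9.99999852e-01, -9.65633541e-05, -5.35971101e-04,
        -9.06048802e-04],
       [ 2.46166813e-04,  9.58023803e-01,  2.86688563e-01,
        -7.22735919e-02],
       [ 4.85789463e-04, -2.86688652e-01,  9.58023685e-01,
        -1.26326791e-01],
       [ 0.00000000e+00,  0.00000000e+00,  0.00000000e+00,
         1.00000000e+00]])}
```

View pics/scene0.png

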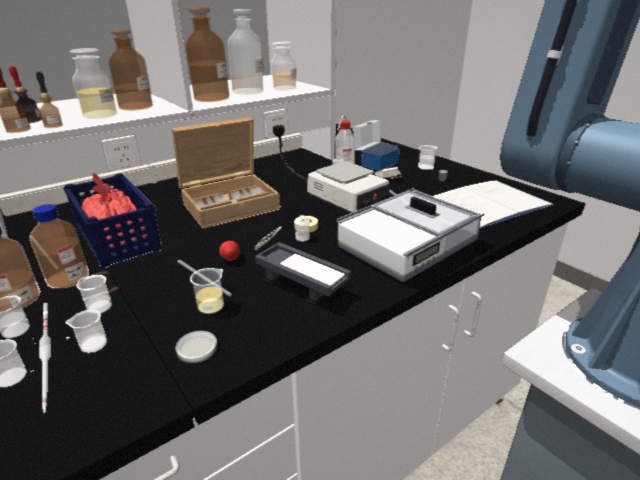

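View pics/top0.png

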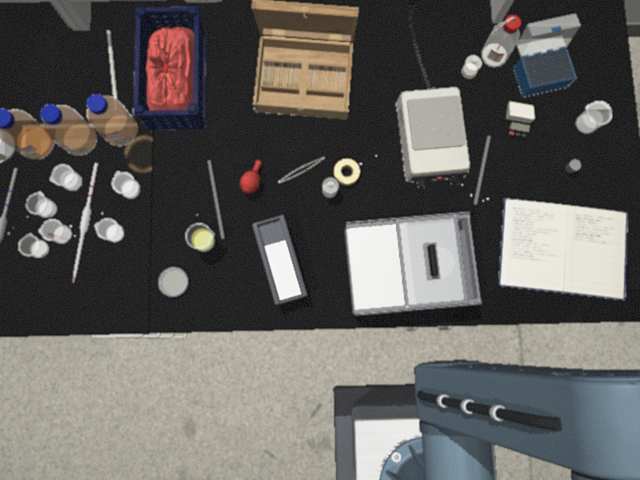

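The top view shows the rest at about (280,260), with the plate's near end at (288,298). The balance is at about (412,263) with its handle at (432,260), the beaker at (202,237), the bottle at (331,187) and the petri dish at (173,281). Next I measure these in the depth data.

Run:
```python
from h import *
im,d,K,T=load('top0'); P=cloud(d,K,T)
g=im.astype(int)
def box(u0,u1,v0,v1):
    m=np.zeros((480,640),bool);m[v0:v1,u0:u1]=1;return m
def rect(m,n):
    pts=P[m][:,:2].astype(np.float32)*1000
    r=cv2.minAreaRect(pts);print(n,m.sum(),np.round(r[0],1),np.round(r[1],1),r[2],'z',np.percentile(P[m][:,2],[5,50,95]).round(4))
    return r
w=g.min(-1)
rect(box(255,310,210,310)&(w>180)&(P[...,2]>.03),'plate')
rect(box(245,315,205,315)&(P[...,2]>.03)&(P[...,2]<.075),'rest')
rect(box(335,490,200,325)&(P[...,2]>.06)&(P[...,2]<.12),'balance')
rect(box(420,445,235,285)&(w<60)&(P[...,2]>.085),'handle')
rect(box(345,405,215,320)&(w>180)&(P[...,2]>.05),'housing')
for (u,v) in [(258,220),(284,216),(302,298),(276,303),(288,298),(348,222),(470,213),(480,303),(355,314),(431,260),(440,230),(405,222),(331,187),(202,237),(173,281)]: print((u,v),P[v,u].round(3),onplane(u,v,.06,K,T).round(3))
crop=cv2.resize(im[190:330,230:500,::-1],None,fx=2.9,fy=2.9,interpolation=cv2.INTER_CUBIC);cv2.imwrite('pics/crop0.png',crop)
```

```text
plate 1254 [445.9 302.7] [238.9  51.1] 15.106578826904297 z [0.0511 0.056  0.0605]
rest 2782 [521.7 322.5] [196.6  75.9] 15.158111572265625 z [0.0477 0.0562 0.0627]
balance 11029 [503.5  18.2] [213.5 287.1] 3.6026387214660645 z [0.0728 0.0808 0.0885]
handle 198 [413.7  99.4] [ 59.1 344.1] 36.53023910522461 z [0.0962 0.1092 0.1139]
housing 4256 [454.8 119.3] [174.1 317.7] 70.10069274902344 z [0.072  0.0765 0.0818]
(258, 220) [0.625 0.376 0.   ] [0.613 0.37  0.06 ]
(284, 216) [ 0.635  0.313 -0.006] [0.621 0.31  0.06 ]
(302, 298) [ 0.434  0.273 -0.001] [0.429 0.272 0.06 ]
(276, 303) [0.42  0.331 0.058] [0.419 0.331 0.06 ]
(288, 298) [0.431 0.304 0.051] [0.43  0.304 0.06 ]
(348, 222) [0.598 0.163 0.086] [0.603 0.161 0.06 ]
(470, 213) [ 0.63  -0.141  0.004] [ 0.618 -0.125  0.06 ]
(480, 303) [ 0.406 -0.126  0.085] [ 0.408 -0.134  0.06 ]
(355, 314) [0.389 0.154 0.08 ] [0.39  0.153 0.06 ]
(431, 260) [ 0.503 -0.017  0.11 ] [ 0.509 -0.027  0.06 ]
(440, 230) [ 0.575 -0.047  0.083] [ 0.579 -0.052  0.06 ]
(405, 222) [0.596 0.032 0.078] [0.6   0.028 0.06 ]
(331, 187) [0.69  0.198 0.052] [0.688 0.198 0.06 ]
(202, 237) [0.581 0.505 0.032] [0.576 0.5   0.06 ]
(173, 281) [0.48  0.577 0.013] [0.475 0.566 0.06 ]
```

View pics/crop0.png

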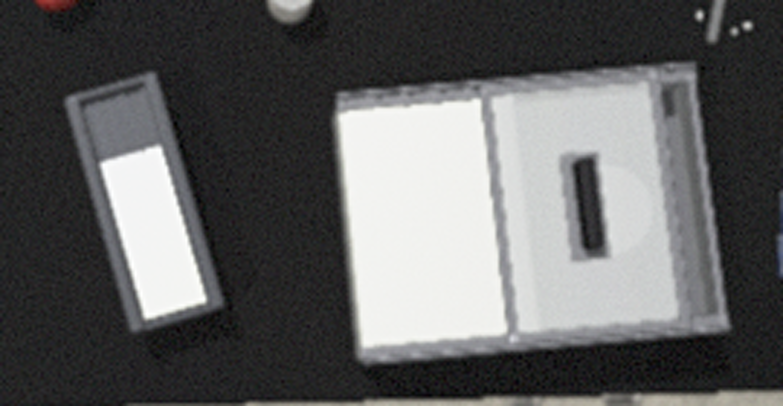

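Emit:
servo_tool(increments="-3.6 -3.6 -0.5 0 0; -3.6 -3.6 -0.5 0 0; -3.6 -3.6 -0.5 0 0; -3.6 -3.6 -0.5 0 0; -3.6 -3.6 -0.5 0 0; -3.6 -3.6 -0.5 0 0; -3.6 -3.6 -0.5 0 0; -3.6 -3.6 -0.5 0 0; -3.6 -3.6 -0.5 0 0; -3.6 -3.6 -0.5 0 0")

```text
time_s: 1.35
eef_pos: [0.3993, -0.1277, 0.2983]
eef_rot: [0.0, 0.782, -0.623, 0.0]
wrist_force: [0.8, -0.3, 0.8]
opening: 0.001
```

Emit:
servo_tool(increments="-3.2 -3.2 0 0 0; -3.2 -3.2 0 0 0; 0 0 0 0 0; 0 0 0 0 0")

```text
time_s: 1.85
eef_pos: [0.4467, -0.0527, 0.2979]
eef_rot: [0.0, 0.782, -0.623, -0.0]
wrist_force: [-0.2, 0.1, 0.2]
opening: 0.004
```

Run:
```python
from h import *
o=ctrl.get_obs();print(o['time_s'],o['eef_pos'],rot(o['eef_rot']).round(3).tolist(),o['wrist_force'],o['opening'])
snap('wrist','w1')
```

```text
1.85 [ 0.44665891 -0.05269144  0.29789299] [[0.224, -0.975, -0.001], [-0.975, -0.224, -0.0], [-0.0, 0.001, -1.0]] [-0.1659344   0.06115986  0.18899882] 0.004303812479930088
```

View pics/w1.png

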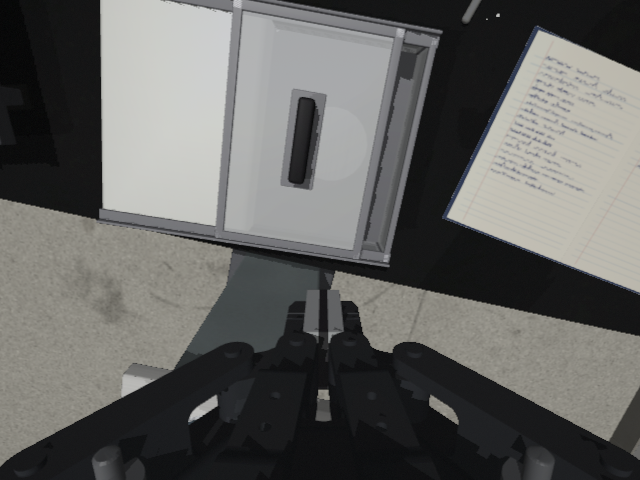

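The wrist view shows the balance clearly. The handle runs (305,98) to (297,183), the pan disc lies at about (345,143), and the cover is ajar.

Run:
```python
from h import *
im,d,K,T=load('w1');P=cloud(d,K,T)
u0,v0=220,0
c=cv2.resize(im[0:260,220:450,::-1],None,fx=3,fy=2.3,interpolation=cv2.INTER_CUBIC)
g=cv2.cvtColor(im,cv2.COLOR_RGB2GRAY)
gg=cv2.createCLAHE(4,(8,8)).apply(g)
cv2.imwrite('pics/w1c.png',cv2.resize(gg[60:220,240:420],None,fx=3.6,fy=3.6,interpolation=cv2.INTER_CUBIC))
m=np.zeros_like(g);m[85:195,280:325]=(g[85:195,280:325]<45)
m2=(m>0)&(P[...,2]>.1)
for q,n in((m>0,'dark'),(m2,'darkhigh')):
    vv,uu=np.nonzero(q); pts=np.array([onplane(a,b,.110,K,T)[:2] for a,b in zip(uu,vv)],np.float32)*1000
    print(n,len(vv),cv2.minAreaRect(pts), pts.mean(0), np.median(P[q][:,2]))
for (u,v) in [(103,207),(101,2),(388,258),(437,40),(220,226),(240,10)]: print((u,v),P[v,u].round(4),onplane(u,v,.079,K,T).round(4))
print('pan',onplane(345,143,.046,K,T))
```

```text
dark 1287 ((504.9895324707031, -20.15437126159668), (69.17186737060547, 14.346397399902344), 3.8287253379821777) [503.4664  -20.56581] 0.11044995804404112
darkhigh 1198 ((504.97796630859375, -19.981895446777344), (69.17186737060547, 14.000665664672852), 3.8287253379821777) [503.37558  -20.107742] 0.1105438972865094
(103, 207) [0.4013 0.156  0.076 ] [0.4023 0.1543 0.079 ]
(101, 2) [0.576  0.167  0.0761] [0.5755 0.1654 0.079 ]
(388, 258) [ 0.4136 -0.1257  0.0793] [ 0.4135 -0.1257  0.079 ]
(437, 40) [ 0.6106 -0.1129  0.0788] [ 0.6105 -0.1128  0.079 ]
(220, 226) [0.4107 0.041  0.0853] [0.4087 0.0424 0.079 ]
(240, 10) [0.5939 0.0512 0.0856] [0.5954 0.0529 0.079 ]
pan [ 0.51103951 -0.0593601   0.046     ]
```

View pics/w1c.png

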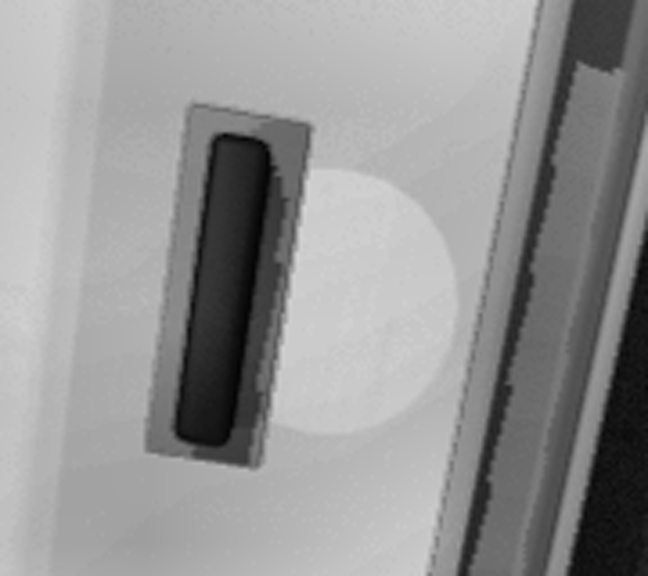

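```bash
cat >> h.py <<'E'
def plan(tgt,ang=None):
    """tgt world xyz m; ang: desired world angle (deg) of tool x. prints total tool-frame shift in cm (if shift made before turn) and yaw rad, and shift if turned first"""
    o=ctrl.get_obs();M=rot(o['eef_rot']);d=np.array(tgt)-o['eef_pos'];a=np.degrees(np.arctan2(M[1,0],M[0,0]))
    print('t',round(o['time_s'],2),'pos',o['eef_pos'].round(4),'ang',a.round(2),'F',o['wrist_force'].round(1),'op',round(o['opening'],3))
    print(' shift-then-turn',(M.T@d*100).round(2))
    if ang is not None:
        yaw=-((ang-a+180)%360-180); b=np.radians(ang); X=np.array([np.cos(b),np.sin(b),0]);Y=np.array([np.sin(b),-np.cos(b),0])
        print(' yaw',np.radians(yaw).round(4),'turn-then-shift',(np.array([d@X,d@Y,-d[2]])*100).round(2))
E
python3 - <<'E'
from h import *
im,d,K,T=load('w1')
for uv in [(330.3,143.6),(367.2,144.7)]:print(onplane(*uv,.046,K,T))
p=onplane(330.3,143.6,.046,K,T); a=np.radians(3.8);y=np.array([-np.sin(a),np.cos(a)]);x=np.array([np.cos(a),np.sin(a)])
h=np.array([.505,-.0201]);print('ajar',(h-p[:2])@y,(h-p[:2])@x)
plan((.5074,-.0565,.109),-86.2)
E
```

```text
[ 0.50719868 -0.04519733  0.046     ]
[ 0.51440234 -0.08136996  0.046     ]
ajar 0.025187864245441945 -0.0005305445195992511
t 1.9 pos [ 0.4466 -0.0532  0.298 ] ang -77.14 F [-0.2  0.2  0.8] op -0.001
 shift-then-turn [ 1.68 -5.87 18.89]
 yaw 0.1581 turn-then-shift [ 0.74 -6.05 18.9 ]
```

Emit:
servo_tool(increments="0 0 0 0.158 0; 0.15 -1.2 3.2 0 0; 0.15 -1.2 3.2 0 0; 0.15 -1.2 3.2 0 0; 0.15 -1.2 3.2 0 0; 0.14 -1.25 3.2 0 0; 0 0 1.5 0 0; 0 0 1.4 0 0; 0 0 0 0 0; 0 0 0 0 0")

```text
time_s: 3.15
eef_pos: [0.5083, -0.0563, 0.1103]
eef_rot: [-0.0, 0.73, -0.683, 0.001]
wrist_force: [-0.1, -0.5, 0.4]
opening: -0.001
```

Emit:
servo_tool(increments="-0.5 0 0 0 0; -0.5 0 0 0 0; -0.4 0 0 0 0; -0.5 0 0 0 0; -0.8 0 0 0 0; 0 0 0 0 0")

```text
time_s: 3.9
eef_pos: [0.506, -0.0284, 0.1092]
eef_rot: [-0.0, 0.731, -0.683, -0.0]
wrist_force: [-0.2, 1.1, -0.1]
opening: 0.002
```

Emit:
servo_tool(increments="-1.2 0 0 0 0; -1.2 0 0 0 0; -1.2 0 0 0 0; -1.2 0 0 0 0; -1.2 0 0 0 0; -1.2 0 0 0 0; -0.7 0 0 0 0; -0.3 0 0 0 0; 0 0 0 0 0")

```text
time_s: 5.03
eef_pos: [0.5003, 0.0529, 0.1092]
eef_rot: [0.0, 0.73, -0.683, -0.0]
wrist_force: [0.1, -0.3, 0.0]
opening: -0.002
```

Run:
```python
from h import *
plan((.5,.0,.109),-86.2)
snap('top','t1'); im=load('t1')[0]
cv2.imwrite('pics/t1c.png',cv2.resize(im[190:330,230:500,::-1],None,fx=2.9,fy=2.9))
```

```text
t 5.03 pos [0.5003 0.0529 0.1092] ang -86.16 F [ 0.1 -0.3  0. ] op -0.002
 shift-then-turn [5.28 0.39 0.02]
 yaw 0.0007 turn-then-shift [5.28 0.38 0.02]
```

View pics/t1c.png

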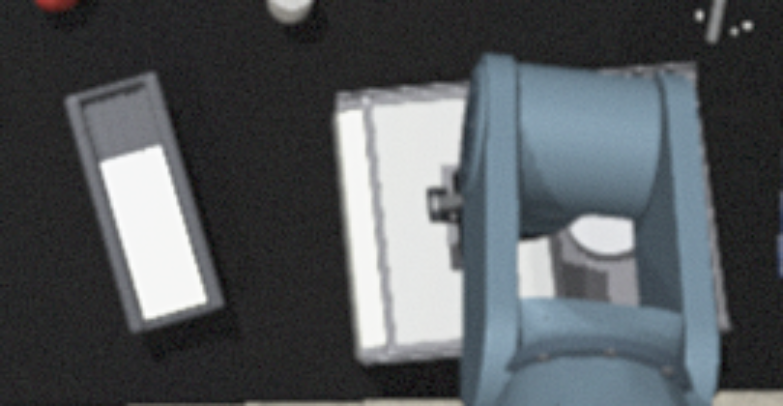

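The cover is following the fingers. The remaining ~16 mm goes in small steps, watching the force.

Emit:
servo_tool(increments="-0.5 0 0 0 0; -0.4 0 0 0 0; -0.2 0 0 0 0; 0 0 0 0 0; 0 0 0 0 0")

```text
time_s: 5.7
eef_pos: [0.4999, 0.0638, 0.1093]
eef_rot: [-0.0, 0.73, -0.683, -0.0]
wrist_force: [0.4, -0.5, 0.3]
opening: 0.004
```

Emit:
servo_tool(increments="-0.2 0 0 0 0; -0.1 0 0 0 0; -0.1 0 0 0 0; 0 0 0 0 0; 0 0 0 0 0")

```text
time_s: 6.32
eef_pos: [0.4997, 0.0673, 0.1093]
eef_rot: [0.0, 0.73, -0.683, 0.0]
wrist_force: [-0.3, -5.7, 0.3]
opening: 0.002
```

Emit:
servo_tool(increments="-0.1 0 0 0 0; -0.1 0 0 0 0; -0.1 0 0 0 0; 0 0 0 0 0; 0 0 0 0 0")

```text
time_s: 6.95
eef_pos: [0.4997, 0.0676, 0.1094]
eef_rot: [0.002, 0.73, -0.683, 0.002]
wrist_force: [-0.8, -17.0, 0.3]
opening: -0.003
```

Emit:
servo_tool(increments="0.7 0 0 0 0; 0.5 0 0 0 0; 0 0 -3 0 0; 0 1 -5 0 0; -1 1 -5 0 0; -2 0.5 -5 0 0; 0 0.5 0 0 0; 0 0 0 0 0; 0 0 0 0 0")

```text
time_s: 8.07
eef_pos: [0.4675, 0.0866, 0.2876]
eef_rot: [0.001, 0.73, -0.683, -0.001]
wrist_force: [-0.7, 1.2, -0.7]
opening: -0.002
```

Run:
```python
from h import *
plan((.5,.0,.109))
im,d,K,T=snap('wrist','w2')
```

```text
t 8.07 pos [0.4675 0.0866 0.2876] ang -86.19 F [-0.7  1.2 -0.7] op -0.002
 shift-then-turn [ 8.86 -2.72 17.85]
```

View pics/w2.png

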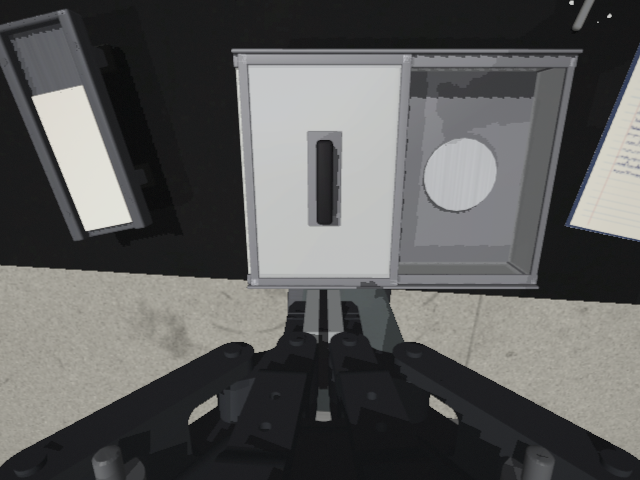

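The cover is now over the housing, with its handle at (325,182). The chamber is open and the pan is at (460,174). The rest and plate are at the left, with the plate's near end at (110,225).

Run:
```python
from h import *
im,d,K,T=load('w2');P=cloud(d,K,T);g=im.astype(int).min(-1)
def f(mask,z,n):
    m=mask.astype(np.uint8); k,l,s,c=cv2.connectedComponentsWithStats(m); i=1+np.argmax(s[1:,4]); q=l==i
    vv,uu=np.nonzero(q); pts=np.array([onplane(a,b,z,K,T)[:2] for a,b in zip(uu,vv)],np.float32)*1000
    r=cv2.minAreaRect(pts);print(n,len(vv),'rect',np.round(r[0],1),np.round(r[1],1),round(r[2],2),'mean',pts.mean(0).round(1),'z',np.median(P[q][:,2]).round(4),'u',uu.min(),uu.max(),'v',vv.min(),vv.max())
    return pts
def B(u0,u1,v0,v1):
    m=np.zeros((480,640),bool);m[v0:v1,u0:u1]=1;return m
f(B(415,505,130,220)&(abs(P[...,2]-.046)<.006),.046,'pan')
f(B(415,505,130,220)&(g>165),.046,'pan bright')
f(B(310,335,130,230)&(g<45),.110,'handle')
f(B(20,140,80,235)&(g>170),.056,'plate')
f(B(0,160,0,250)&(abs(P[...,2]-.058)<.006),.060,'rest')
```

```text
pan 4168 rect [506.6 -45.3] [71.3 71.4] 8.32 mean [507.4 -45.1] z 0.0467 u 423 495 v 138 210
pan bright 4028 rect [506.5 -46.1] [70.3 69.4] 11.54 mean [507.4 -46.1] z 0.0467 u 425 495 v 138 210
handle 1153 rect [498.6  88.2] [68.3 12.7] 3.53 mean [496.9  87.9] z 0.1105 u 317 332 v 140 223
plate 7149 rect [495.9 319.5] [129.4  49.5] 15.25 mean [499.1 320.2] z 0.0569 u 32 131 v 86 230
rest 14857 rect [520.9 323.7] [195.3  80.6] 15.19 mean [516.7 322.1] z 0.0575 u 0 147 v 9 241
```

Run:
```python
from h import *
plan((.5846,.3423,.22),-74.75)
```

```text
t 8.12 pos [0.4676 0.0865 0.2877] ang -86.19 F [-0.2  0.2  0.7] op -0.001
 shift-then-turn [-24.74 -13.39   6.74]
 yaw -0.1997 turn-then-shift [-21.6  -18.01   6.77]
```

Emit:
servo_tool(increments="0 0 0 -0.1 0; 0 0 0 -0.1 0; -3.6 -3 0 0 0; -3.6 -3 0 0 0; -3.6 -3 0 0 0; -3.6 -3 1.5 0 0; -3.6 -3 2.5 0 0; -3.6 -3 2.8 0 0; 0 0 0 0 0; 0 0 0 0 0")

```text
time_s: 9.38
eef_pos: [0.5847, 0.3419, 0.22]
eef_rot: [0.001, 0.795, -0.607, -0.001]
wrist_force: [1.6, 0.0, 0.2]
opening: -0.003
```

Run:
```python
from h import *
plan((.5846,.3423,.07),-74.75)
im,d,K,T=snap('wrist','w3')
```

```text
t 9.38 pos [0.5847 0.3419 0.22  ] ang -74.72 F [1.6 0.  0.2] op -0.003
 shift-then-turn [-0.05 -0.04 15.  ]
 yaw 0.0006 turn-then-shift [-4.0e-02 -1.0e-02  1.5e+01]
```

View pics/w3.png

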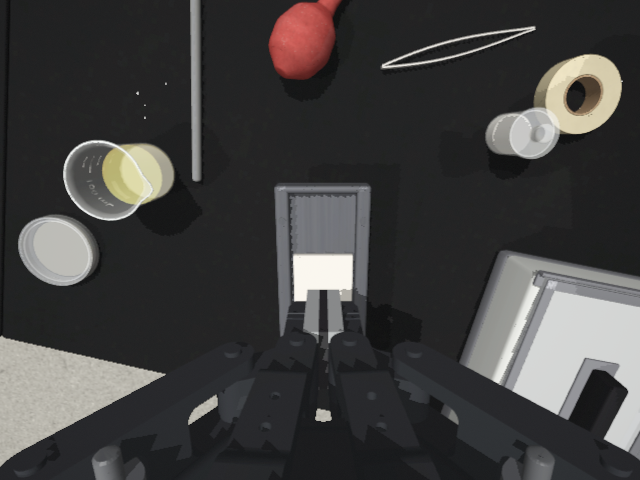

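The shut fingers are over the channel, the plate's far edge is at row 253 (columns 293–353) and the end stop at row 190. I measure before descending.

Run:
```python
from h import *
im,d,K,T=load('w3')
cv2.imwrite('pics/w3c.png',cv2.resize(im[175:345,250:400,::-1],None,fx=3.5,fy=3.5,interpolation=cv2.INTER_CUBIC))
a=np.radians(15.25);u=np.array([np.cos(a),np.sin(a)]);v=np.array([-np.sin(a),np.cos(a)])
for n,px,z in [('plate L far',(293,253.5),.056),('plate R far',(353,253.5),.056),('stop top inner',(323,193),.06),('railL in',(288,240),.06),('railR in',(358.5,240),.06),('outL',(275,186),.06),('outR',(370,186),.06)]:
    p=onplane(*px,z,K,T)[:2]; print(n,p.round(4),'s',(p@u).round(4),'l',(p@v).round(4))
q=ctrl.get_obs()['eef_pos'][:2];print('tcp s,l',q@u,q@v)
g=im.astype(int).min(-1);print(g[262,285:362]);print(g[230,270:375]); print(g[180:262,340])
```

```text
plate L far [0.5531 0.3603] s 0.6284 l 0.2021
plate R far [0.5663 0.3119] s 0.6284 l 0.1519
stop top inner [0.6094 0.3496] s 0.6799 l 0.177
railL in [0.5647 0.367 ] s 0.6414 l 0.2056
railR in [0.5799 0.3116] s 0.6414 l 0.1481
outL [0.6048 0.3872] s 0.6853 l 0.2145
outR [0.6243 0.3157] s 0.6854 l 0.1403
tcp s,l 0.6543830754432104 0.17571056320969194
[113 113 112 100  77  53  51  56 204 238 240 239 239 239 240 239 239 239
 239 239 239 239 239 239 239 239 239 239 239 239 239 239 239 239 239 239
 239 239 239 239 239 239 239 239 239 239 239 239 239 239 239 239 239 239
 239 239 239 239 239 239 239 239 239 239 239 239 235 188  78  57  84 105
 113 114 113 113 113]
[ 35  37  37  36  37  41  88 113 117 117 115 115 114 116 116 116 115 102
  81  56  50  89 104 104 104 105 113 119 119 119 118 119 119 120 118 116
 114 115 117 115 114 116 117 119 120 120 119 116 116 117 114 113 113 113
 114 116 117 117 114 114 116 117 117 115 115 115 115 115 114 114 116 115
 115 115 116 116 114 115 116 115 115 116 118 116 106  78  88 107 115 117
 115 114 113 113 113 114 113 106  92  59  27  31  31  30  31]
[ 33  33  42  67  65  71 100 121 129 122 113  96  77  57  69  79 114 114
 113 114 114 114 113 114 113 114 113 113 112 114 113 113 113 113 113 113
 114 115 115 114 114 115 114 115 114 115 115 116 115 115 116 115 115 116
 115 115 115 116 115 115 115 116 116 115 115 116 116 115 116 115 116 115
 115 127 169 209 237 239 239 239 239 239]
```

View pics/w3c.png

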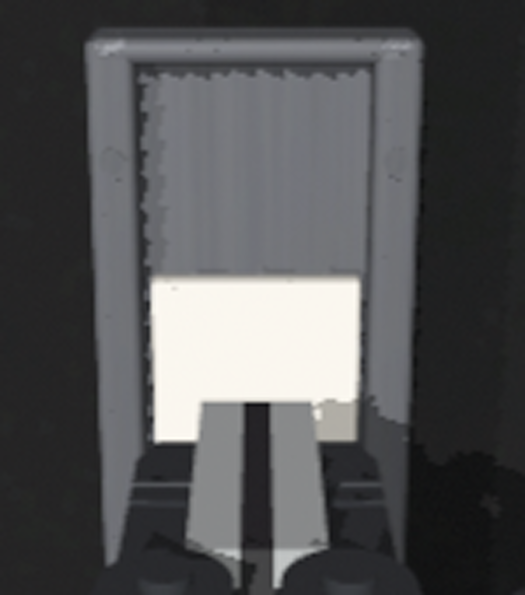

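Emit:
servo_tool(increments="-0.1 0 3 0 0; 0 0 4 0 0; 0 0 4 0 0; 0 0 2.2 0 0; 0 0 1 0 0; 0 0 0.5 0 0; 0 0 0.4 0 0; 0 0 0 0 0; 0 0 0 0 0")

```text
time_s: 10.55
eef_pos: [0.5851, 0.3436, 0.071]
eef_rot: [-0.0, 0.795, -0.607, 0.0]
wrist_force: [0.6, 0.7, -0.6]
opening: 0.001
```

Emit:
servo_tool(increments="0 0.4 0.1 0 0; 0 0.4 0 0 0; 0 0.4 0 0 0; 0 0.4 0 0 0; 0 0.4 0 0 0; 0 0 0 0 0")

```text
time_s: 11.3
eef_pos: [0.5651, 0.3381, 0.0694]
eef_rot: [0.0, 0.795, -0.607, -0.0]
wrist_force: [-0.3, 0.4, 0.1]
opening: 0.002
```

Run:
```python
from h import *
plan((.5,.3,.07),-74.75)
a=np.radians(15.25);u=np.array([np.cos(a),np.sin(a)]);q=ctrl.get_obs()['eef_pos'][:2];print('tcp s',q@u)
im,d,K,T=snap('wrist','w4'); im,d,K,T=snap('top','t4')
cv2.imwrite('pics/t4c.png',cv2.resize(im[190:330,220:380,::-1],None,fx=4,fy=4))
im=snap('scene','s4')[0];cv2.imwrite('pics/s4c.png',cv2.resize(im[200:330,210:400,::-1],None,fx=4,fy=4))
```

```text
t 11.3 pos [0.5651 0.3381 0.0694] ang -74.7 F [-0.3  0.4  0.1] op 0.002
 shift-then-turn [ 1.96  7.28 -0.06]
 yaw 0.0008 turn-then-shift [ 1.97  7.28 -0.06]
tcp s 0.6341228422923101
```

View pics/s4c.png

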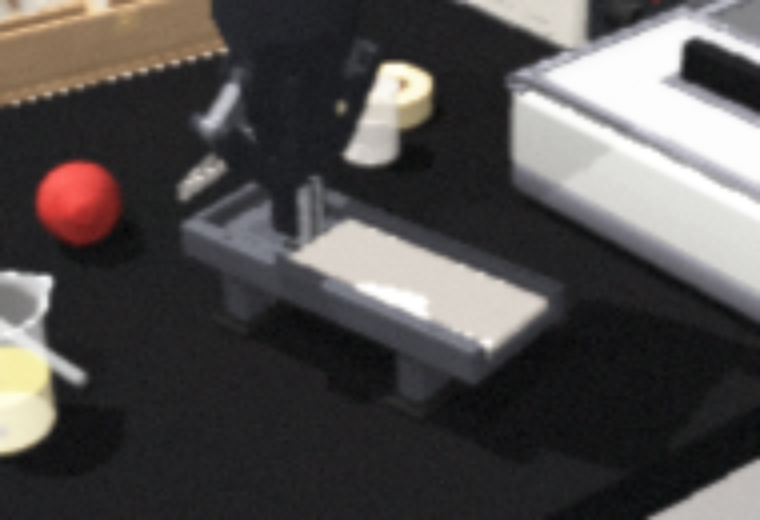

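View pics/w4.png

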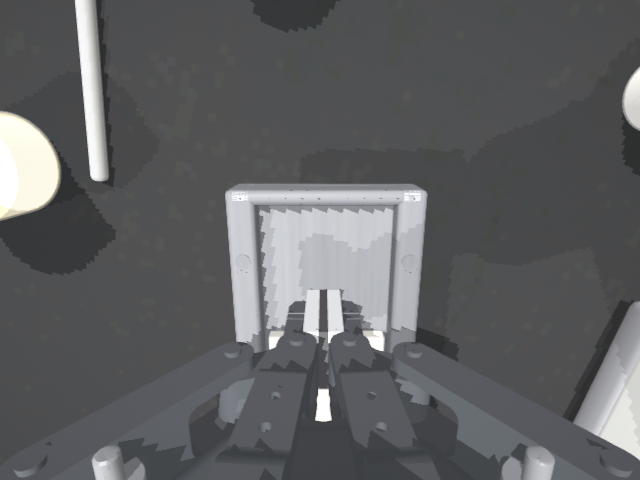

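The fingers are at the plate's far end and the plate has moved to about the mouth. I keep pushing gently.

Emit:
servo_tool(increments="0 0.4 0 0 0; 0 0.4 0 0 0; 0 0.4 0 0 0; 0 0.4 0 0 0; 0 0.4 0 0 0; 0 0.4 0 0 0; 0 0.4 0 0 0; 0 0.4 0 0 0; 0 0.4 0 0 0; 0 0.3 0 0 0")

```text
time_s: 12.7
eef_pos: [0.5276, 0.3278, 0.0694]
eef_rot: [-0.0, 0.795, -0.607, 0.0]
wrist_force: [0.9, 0.2, 0.1]
opening: 0.001
```

Emit:
servo_tool(increments="0 0.2 0 0 0; 0 0 0 0 0; 0 0 0 0 0")

```text
time_s: 13.08
eef_pos: [0.5255, 0.3272, 0.069]
eef_rot: [0.0, 0.795, -0.607, -0.0]
wrist_force: [0.1, 0.2, -0.5]
opening: -0.002
```

Run:
```python
from h import *
plan((.5,.3,.07),-74.75)
a=np.radians(15.25);u=np.array([np.cos(a),np.sin(a)]);q=ctrl.get_obs()['eef_pos'][:2];print('tcp s',q@u)
im,d,K,T=snap('top','t5')
cv2.imwrite('pics/t5c.png',cv2.resize(im[190:330,220:380,::-1],None,fx=4,fy=4))
im=snap('scene','s5')[0];cv2.imwrite('pics/s5c.png',cv2.resize(im[200:330,210:400,::-1],None,fx=4,fy=4))
```

```text
t 13.07 pos [0.5255 0.3272 0.069 ] ang -74.71 F [ 0.1  0.2 -0.5] op -0.002
 shift-then-turn [ 1.95  3.18 -0.1 ]
 yaw 0.0006 turn-then-shift [ 1.96  3.18 -0.1 ]
tcp s 0.5930783600816925
```

View pics/s5c.png

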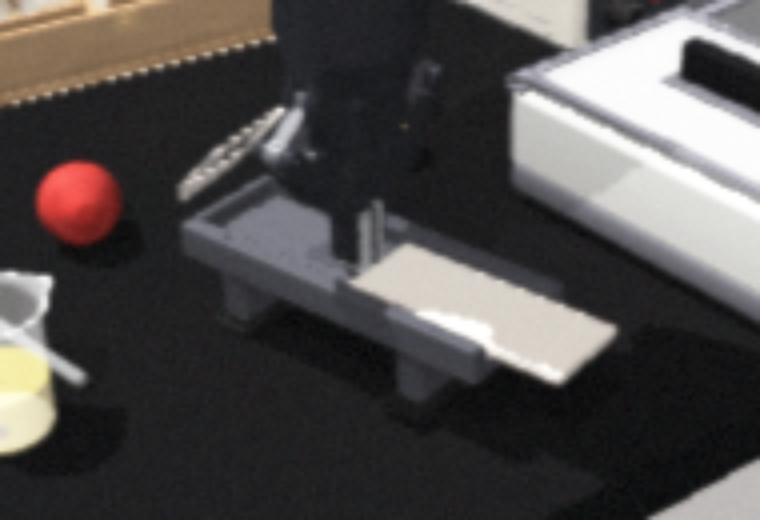

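View pics/t5c.png

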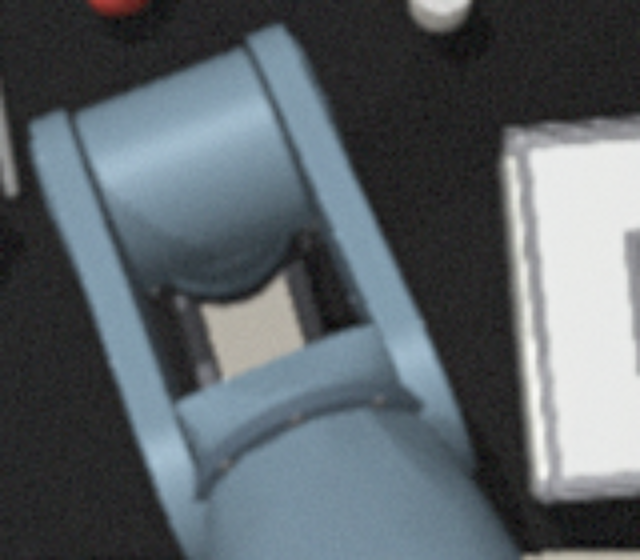

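Run:
```python
from h import *
im,d,K,T=load('s5'); a=np.radians(15.25);u=np.array([np.cos(a),np.sin(a)]);v=np.array([-np.sin(a),np.cos(a)])
for px in [(560,380),(617,325),(352,285),(405,245)]:
    p=onplane(210+px[0]/4,200+px[1]/4,.056,K,T)[:2];print(p.round(4),'s',(p@u).round(4),'l',(p@v).round(4))
```

```text
[0.3803 0.3142] s 0.4496 l 0.2031
[0.3976 0.2632] s 0.4529 l 0.1494
[0.5055 0.3453] s 0.5785 l 0.2001
[0.52   0.3017] s 0.5811 l 0.1543
```

Protrusion is about 38–39 mm, so I push 5 mm more, then retract up and come round to the mouth with the jaws open.

Emit:
servo_tool(increments="0 0.3 0 0 0; 0 0.2 0 0 0; 0 0 0 0 0; 0 -0.5 0 0 0; 0 0 -2 0 0; 0 0 -5 0 0; 0 2 -5 0 0; 0 2 -5 0 1; 0 0 0 0 1; 0 0 0 0 1")

```text
time_s: 14.42
eef_pos: [0.4874, 0.3168, 0.2404]
eef_rot: [-0.001, 0.795, -0.607, 0.0]
wrist_force: [0.8, 0.1, -0.5]
opening: 0.638
```

Run:
```python
from h import *
plan((.45,.3,.07),-74.75)
im,d,K,T=snap('wrist','w6')
```

```text
t 14.43 pos [0.4874 0.3168 0.2404] ang -74.71 F [ 0.8  0.1 -0.5] op 0.638
 shift-then-turn [ 0.64  4.08 17.04]
 yaw 0.0007 turn-then-shift [ 0.64  4.05 17.04]
```

View pics/w6.png

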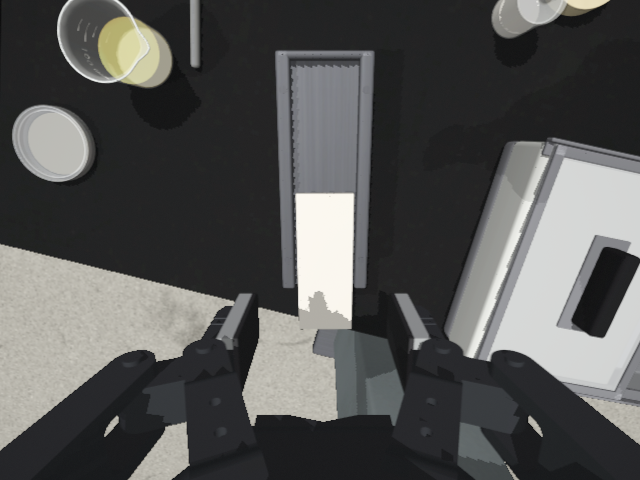

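The plate lies straight in the channel. Its far edge is at row 193 and its near edge at row 329 (columns 298–353); the rails end at row 288.

Run:
```python
from h import *
im,d,K,T=load('w6'); a=np.radians(15.25);u=np.array([np.cos(a),np.sin(a)]);v=np.array([-np.sin(a),np.cos(a)])
g=im.astype(int)
m=np.zeros((480,640),np.uint8);m[180:340,285:365]=((g.min(-1)[180:340,285:365]>140)).astype(np.uint8)
vv,uu=np.nonzero(m);print(uu.min(),uu.max(),vv.min(),vv.max())
for n,px,z in [('far L',(296,193),.056),('far R',(354,193),.056),('near L',(300.5,329),.056),('near R',(352.5,328),.056),('railL',(289,287.5),.06),('railR',(361,287),.06)]:
    p=onplane(*px,z,K,T)[:2];print(n,p.round(4),'s',(p@u).round(4),'l',(p@v).round(4))
c=.1768
for s in [.468]:
  t=s*u+c*v; plan((t[0],t[1],.0545),-74.75)
print(g[250,285:365].min(-1)); print(g[310,285:365].min(-1))
```

```text
285 354 193 339
far L [0.5028 0.346 ] s 0.5761 l 0.2016
far R [0.5159 0.2983] s 0.5762 l 0.1522
near L [0.3776 0.3102] s 0.4459 l 0.2
near R [0.3917 0.2627] s 0.447 l 0.1504
railL [0.4182 0.3311] s 0.4906 l 0.2094
railR [0.4359 0.2681] s 0.4911 l 0.144
t 14.47 pos [0.487  0.3166 0.2391] ang -74.72 F [ 0.4 -0.7 -0.3] op 0.721
 shift-then-turn [ 0.05  8.5  18.47]
 yaw 0.0006 turn-then-shift [ 0.06  8.51 18.46]
[114 112 112 112 112 111 106  94  66  49  87 103 209 239 240 240 240 240
 240 240 240 240 240 240 240 240 239 239 239 239 240 239 239 240 239 239
 240 239 239 239 240 240 240 240 239 240 239 240 240 239 239 240 239 239
 239 239 240 239 239 239 239 239 239 239 239 239 240 206 126  71  87 109
 114 114 113 112 111 112 112 111]
[ 35  36  36  37  36  36  36  37  35  36  36  35  36 110 154 166 166 166
 166 166 193 207 222 236 208 165 165 166 166 165 166 166 166 166 166 166
 166 166 166 166 166 166 166 166 166 212 235 238 238 238 234 202 212 235
 238 238 238 238 238 238 238 238 238 238 238 239 194  61  20  21  29  34
  34  34  35  36  36  36  35  35]
```

Emit:
servo_tool(increments="0 4.3 0 0 1; 0.05 4.2 2 0 1; 0 0 4.5 0 1; 0 0 4.5 0 1; 0 0 4 0 1; 0 0 2 0 1; 0 0 1 0 1; 0 0 0.5 0 1; 0 0 0 0 1; 0 0 0 0 1")

```text
time_s: 15.72
eef_pos: [0.406, 0.2942, 0.0551]
eef_rot: [-0.001, 0.795, -0.607, 0.0]
wrist_force: [-0.0, 0.3, 0.0]
opening: 0.999
```

Run:
```python
from h import *
a=np.radians(15.25);u=np.array([np.cos(a),np.sin(a)]);v=np.array([-np.sin(a),np.cos(a)])
t=.468*u+.1766*v
plan((t[0],t[1],.054),-74.75)
im=snap('scene','s7')[0];cv2.imwrite('pics/s7c.png',cv2.resize(im[200:330,210:400,::-1],None,fx=4,fy=4))
```

```text
t 15.72 pos [0.406  0.2942 0.0551] ang -74.72 F [-0.   0.3  0. ] op 0.999
 shift-then-turn [0.04 0.11 0.11]
 yaw 0.0006 turn-then-shift [0.04 0.11 0.11]
```

View pics/s7c.png

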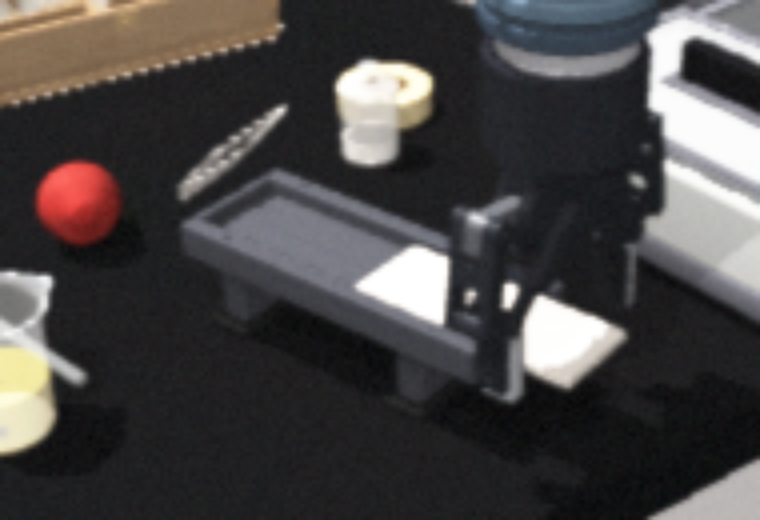

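The jaws straddle the protruding part, clear of the rails. Closing.

Emit:
servo_tool(increments="0.04 0.1 0.1 0 1; 0 0 0 0 0.5; 0 0 0 0 0; 0 0 0 0 0; 0 0 0 0 0; 0 0 0 0 0; 0 0 0 0 0; 0 0 0 0 0")

```text
time_s: 16.77
eef_pos: [0.4046, 0.2933, 0.0535]
eef_rot: [-0.0, 0.795, -0.607, 0.0]
wrist_force: [-2.1, -0.5, 4.9]
opening: 0.567
```

Emit:
servo_tool(increments="0 0 0 0 0; 0 0 -0.3 0 0; 0 0 -0.5 0 0; 0 0 -0.8 0 0; 0 0 -1 0 0; 0 0 -1.5 0 0; 0 0 -2 0 0; 0 0 -2 0 0; 0 0 0 0 0; 0 0 0 0 0")

```text
time_s: 18.02
eef_pos: [0.4043, 0.2931, 0.1341]
eef_rot: [0.0, 0.795, -0.607, -0.0]
wrist_force: [-0.5, 0.4, -2.0]
opening: 0.563
```

Run:
```python
from h import *
plan((.406,.294,.2))
im=snap('scene','s8')[0];cv2.imwrite('pics/s8c.png',cv2.resize(im[170:330,210:400,::-1],None,fx=3.7,fy=3.7))
snap('wrist','w8')
```

```text
t 18.02 pos [0.4043 0.2931 0.1341] ang -74.71 F [-0.5  0.4 -2. ] op 0.563
 shift-then-turn [-0.04 -0.19 -6.59]
```

View pics/s8c.png

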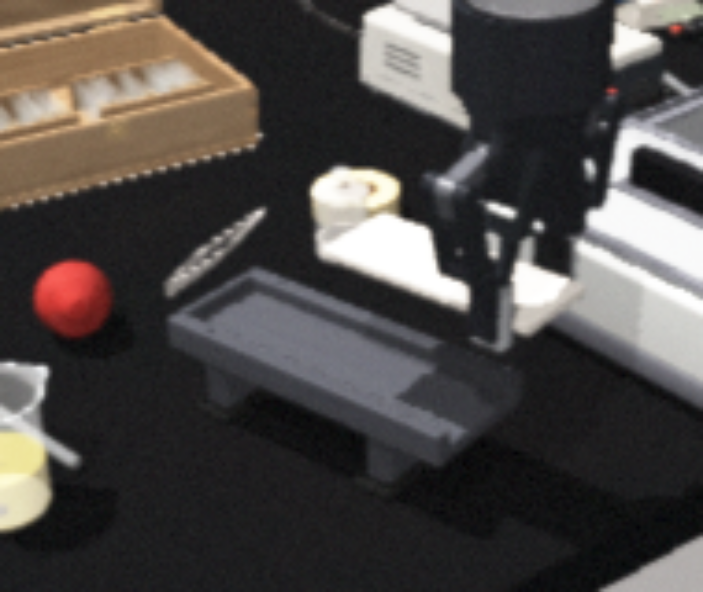

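View pics/w8.png

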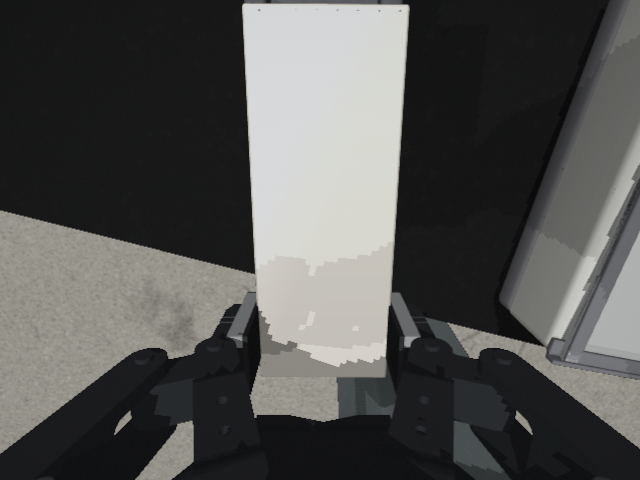

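The plate is held and out of the channel. I check its tilt and its centre in the tool frame from the wrist depth.

Run:
```python
from h import *
im,d,K,T=load('w8'); Tt=np.array(ctrl.camera_params('wrist')['tool_from_camera'])
P=cloud(d,K,Tt)
m=np.zeros((480,640),bool);m[15:245,262:385]=1;m&=(d>0)
Q=P[m];A=np.c_[Q[:,:2],np.ones(len(Q))];c,*_=np.linalg.lstsq(A,Q[:,2],rcond=None)
print('z=',c.round(4),'tilt deg about x (slope y)',np.degrees(np.arctan(c[1])),'slope x',np.degrees(np.arctan(c[0])),'resid',np.std(A@c-Q[:,2]))
def ray(u,v):
    r=Tt[:3,:3]@np.array([(u-K[0,2])/K[0,0],(v-K[1,2])/K[1,1],1]);o=Tt[:3,3]
    t=(c[0]*o[0]+c[1]*o[1]+c[2]-o[2])/(r[2]-c[0]*r[0]-c[1]*r[1]);return o+t*r
for px in [(243,6),(408.5,6),(260,376),(386.5,376),(250,130),(399,130),(256,245),(392.5,245)]: print(px,ray(*px).round(4))
g=im.astype(int).min(-1)
for r in (60,150,240): 
    x=np.nonzero(g[r,200:450]>120)[0]+200; print(r,x.min(),x.max(),ray(x.min()-.5,r).round(4),ray(x.max()+.5,r).round(4))
print(g[0:12,330], g[370:382,300])
```

```text
z= [ 0.0013 -0.004  -0.0029] tilt deg about x (slope y) -0.2308311081190322 slope x 0.0737659004775449 resid 0.0006406523646520516
(243, 6) [-0.0247 -0.108  -0.0025]
(408.5, 6) [ 0.0244 -0.108  -0.0024]
(260, 376) [-0.0259  0.0201 -0.003 ]
(386.5, 376) [ 0.0241  0.0202 -0.0029]
(250, 130) [-0.0246 -0.0729 -0.0026]
(399, 130) [ 0.0236 -0.0728 -0.0025]
(256, 245) [-0.0246 -0.034  -0.0028]
(392.5, 245) [ 0.0236 -0.034  -0.0027]
60 245 405 [-0.0251 -0.0934 -0.0025] [ 0.0244 -0.0934 -0.0025]
150 249 399 [-0.0254 -0.0666 -0.0026] [ 0.0241 -0.0666 -0.0026]
240 254 394 [-0.0254 -0.0358 -0.0027] [ 0.0242 -0.0358 -0.0027]
[ 91  91  91 116 175 200 211 212 212 212 212 212] [131 130 130 130 130 130 130 142 142 143 143 142]
```

Run:
```python
from h import *
plan((.4631,-.0483,.17),-86.3)
```

```text
t 18.12 pos [0.4039 0.293  0.1335] ang -74.71 F [-0.8 -0.3 -1.4] op 0.568
 shift-then-turn [34.48  3.29 -3.64]
 yaw 0.2022 turn-then-shift [34.44 -3.71 -3.65]
```

Emit:
servo_tool(increments="0 0 -2 0 0; 0 0 -1.6 0.05 0; 0.5 0 0 0.05 0; 1.5 0 0 0.05 0; 2.5 -0.3 0 0.052 0; 3.5 -0.5 0 0 0; 3.5 -0.5 0 0 0; 3.5 -0.5 0 0 0; 3.5 -0.5 0 0 0; 3.5 -0.5 0 0 0")

```text
time_s: 19.38
eef_pos: [0.4497, 0.0743, 0.1695]
eef_rot: [0.001, 0.729, -0.684, -0.001]
wrist_force: [-0.3, 0.1, -0.6]
opening: 0.564
```

Emit:
servo_tool(increments="3.5 -0.5 0 0 0; 3 -0.3 0 0 0; 2.5 0 0 0 0; 1.5 0 0 0 0; 0.8 0 0 0 0; 0 0 0 0 0; 0 0 0 0 0")

```text
time_s: 20.25
eef_pos: [0.4654, -0.0355, 0.1702]
eef_rot: [-0.0, 0.73, -0.684, -0.0]
wrist_force: [0.1, 0.2, -0.9]
opening: 0.564
```

Run:
```python
from h import *
plan((.4631,-.0483,.0505),-86.3)
snap('wrist','w9')
im=snap('scene','s9')[0];cv2.imwrite('pics/s9c.png',cv2.resize(im[120:300,310:520,::-1],None,fx=3.3,fy=3.3))
```

```text
t 20.25 pos [ 0.4654 -0.0355  0.1702] ang -86.25 F [ 0.1  0.2 -0.9] op 0.564
 shift-then-turn [ 1.26  0.31 11.97]
 yaw 0.0008 turn-then-shift [ 1.26  0.31 11.97]
```

View pics/w9.png

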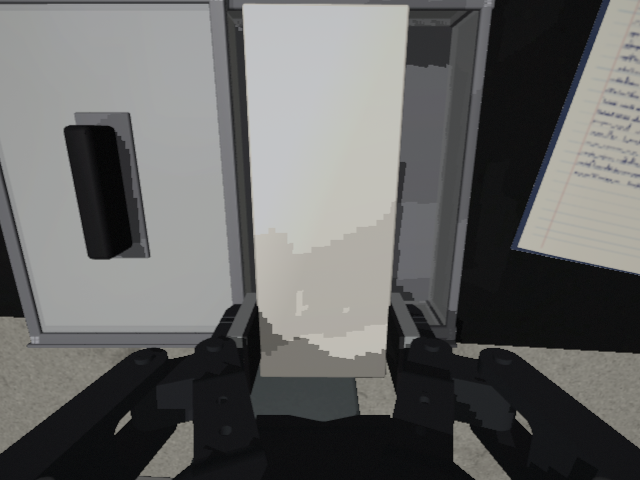

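View pics/s9c.png

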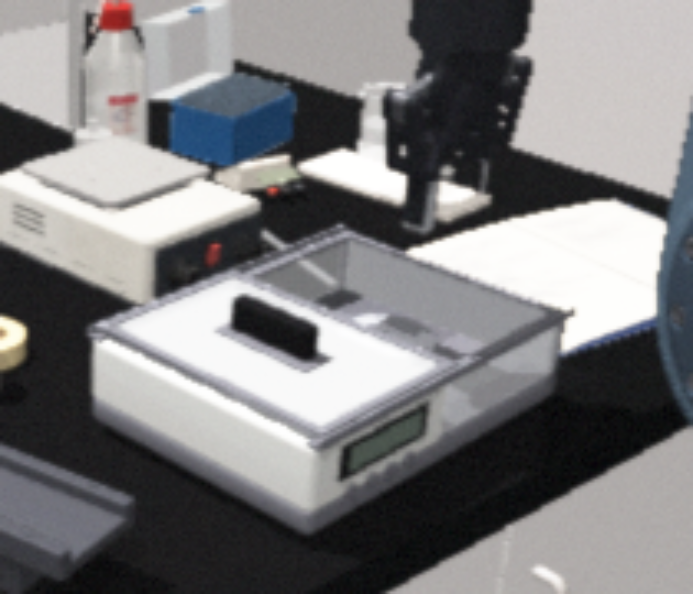

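Emit:
servo_tool(increments="0.6 0.15 0 0 0; 0.66 0.16 0 0 0; 0 0 3 0 0; 0 0 3 0 0; 0 0 2.5 0 0; 0 0 1.5 0 0; 0 0 1 0 0; 0 0 0.4 0 0; 0 0 0 0 0; 0 0 0 0 0")

```text
time_s: 21.6
eef_pos: [0.4639, -0.0491, 0.0569]
eef_rot: [-0.0, 0.73, -0.684, 0.001]
wrist_force: [-0.3, -0.4, -0.9]
opening: 0.565
```

Run:
```python
from h import *
plan((.4631,-.0483,.0495),-86.3)
im,d,K,T=snap('wrist','w10')
```

```text
t 21.6 pos [ 0.4639 -0.0491  0.0569] ang -86.28 F [-0.3 -0.4 -0.9] op 0.565
 shift-then-turn [-0.09  0.07  0.74]
 yaw 0.0003 turn-then-shift [-0.09  0.07  0.74]
```

View pics/w10.png

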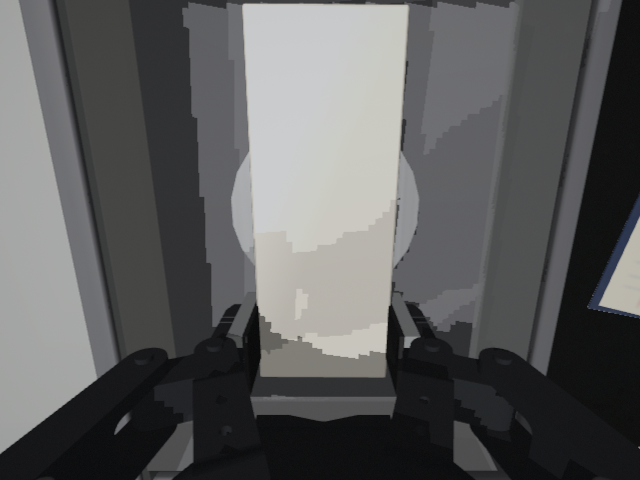

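Just above the pan: it shows on both sides of the plate, with edges at columns 232 and 419 near row 208. This gives a direct centring check.

Run:
```python
from h import *
im,d,K,T=load('w10'); Tt=np.array(ctrl.camera_params('wrist')['tool_from_camera'])
g=im.astype(int).min(-1)
L=[];
for r in range(155,265,6):
    rowl=g[r,215:262]; rowr=g[r,385:430]
    gl=np.argmax(np.diff(rowl)[:])+215; gr=np.argmin(np.diff(rowr))+385
    L.append((r,gl,gr))
print(L)
P=[]
for r,l,rr in L:
    for x in (l+.5,rr+.5): P.append(onplane(x,r,.046,K,T)[:2])
P=np.array(P)
from scipy.optimize import least_squares
s=least_squares(lambda c:np.hypot(*(P-c).T)-.036,[.507,-.0455],loss='soft_l1',f_scale=.0005);print('pan',s.x,np.abs(s.fun).round(4))
o=ctrl.get_obs();M=rot(o['eef_rot']);print('plate centre',(o['eef_pos']+M@np.array([-.0004,-.044,0])))
```

```text
[(155, np.int64(246), np.int64(398)), (161, np.int64(242), np.int64(406)), (167, np.int64(239), np.int64(397)), (173, np.int64(236), np.int64(397)), (179, np.int64(234), np.int64(396)), (185, np.int64(233), np.int64(396)), (191, np.int64(232), np.int64(416)), (197, np.int64(230), np.int64(395)), (203, np.int64(230), np.int64(395)), (209, np.int64(231), np.int64(395)), (215, np.int64(231), np.int64(395)), (221, np.int64(232), np.int64(394)), (227, np.int64(233), np.int64(415)), (233, np.int64(235), np.int64(413)), (239, np.int64(237), np.int64(393)), (245, np.int64(240), np.int64(392)), (251, np.int64(243), np.int64(406)), (257, np.int64(255), np.int64(401)), (263, np.int64(255), np.int64(396))]
pan [ 0.5058421  -0.04581929] [0.0003 0.001  0.0002 0.0003 0.0003 0.0036 0.0002 0.0046 0.0003 0.0059
 0.0005 0.0066 0.0006 0.     0.0002 0.0081 0.0004 0.0084 0.0008 0.0086
 0.0007 0.0085 0.0008 0.0086 0.0007 0.0001 0.0009 0.0002 0.0009 0.0069
 0.001  0.0062 0.001  0.     0.0038 0.0005 0.0022 0.0007]
plate centre [ 0.50769791 -0.04584173  0.05696725]
```

Emit:
servo_tool(increments="0 0.1 0.2 0 0; 0 0 0.2 0 0; 0 0 0.1 0 0; 0 0 0.1 0 0; 0 0 0 0 0; 0 0 0 0 0")

```text
time_s: 22.4
eef_pos: [0.4623, -0.049, 0.0503]
eef_rot: [-0.0, 0.73, -0.684, 0.0]
wrist_force: [-0.2, 0.3, -1.6]
opening: 0.564
```

Emit:
servo_tool(increments="0 0 0.05 0 0; 0 0 0.05 0 0; 0 0 0 0 0; 0 0 0 0 0")

```text
time_s: 22.9
eef_pos: [0.4624, -0.049, 0.0498]
eef_rot: [0.0, 0.73, -0.684, 0.0]
wrist_force: [-3.7, 0.3, 6.0]
opening: 0.567
```

Contact is felt at 6 N. Releasing.

Emit:
servo_tool(increments="0 0 0 0 0.6; 0 0 0 0 0.65; 0 0 0 0 0.7; 0 0 0 0 0.75; 0 0 0 0 0.8; 0 0 0 0 0.8; 0 0 0 0 0.8")

```text
time_s: 23.78
eef_pos: [0.4623, -0.049, 0.0493]
eef_rot: [-0.0, 0.73, -0.684, -0.0]
wrist_force: [-0.3, 0.1, -0.0]
opening: 0.801
```

Run:
```python
from h import *
plan((.4631,-.0483,.2),-86.3)
im,d,K,T=snap('wrist','w11')
```

```text
t 23.77 pos [ 0.4623 -0.049   0.0493] ang -86.29 F [-0.3  0.1 -0. ] op 0.801
 shift-then-turn [ -0.07  -0.08 -15.07]
 yaw 0.0002 turn-then-shift [ -0.07  -0.08 -15.07]
```

View pics/w11.png

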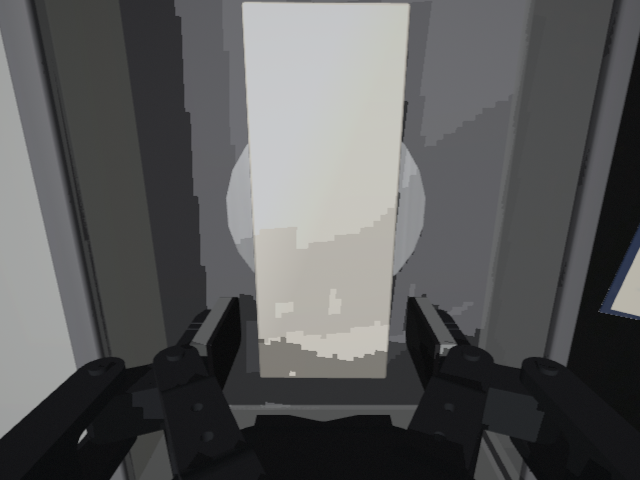

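The jaws are clear of the plate, which lies flat on the pan. I lift straight out and look.

Emit:
servo_tool(increments="0 0 -0.5 0 0.8; 0 0 -1.5 0 0.8; 0 0 -3 0 0.8; 0 0 -4 0 0.8; 0 0 -4 0 0.8; 0 1 -3 0 0.8; 0 1 -1 0 0; 0 0 0 0 0; 0 0 0 0 0; 0 0 0 0 0")

```text
time_s: 25.08
eef_pos: [0.4419, -0.0501, 0.2181]
eef_rot: [0.0, 0.73, -0.684, -0.001]
wrist_force: [-0.1, 0.1, 0.1]
opening: 0.002
```

Run:
```python
from h import *
plan((.496,.123,.15),-86.3)
im,d,K,T=snap('wrist','w12');P=cloud(d,K,T);g=im.astype(int).min(-1)
snap('top','t12')
```

```text
t 25.07 pos [ 0.4419 -0.0501  0.2181] ang -86.29 F [-0.1  0.1  0.1] op 0.002
 shift-then-turn [-16.92  -6.54   6.81]
 yaw 0.0001 turn-then-shift [-16.93  -6.52   6.81]
```

View pics/w12.png

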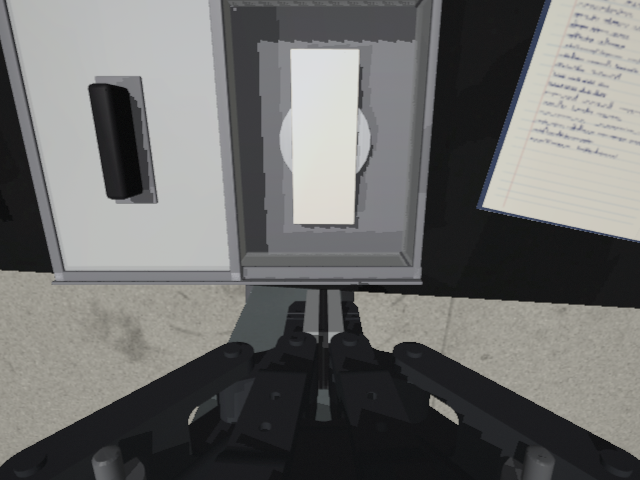

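Run:
```python
from h import *
im,d,K,T=load('w12');P=cloud(d,K,T);g=im.astype(int).min(-1)
m=np.zeros((480,640),np.uint8);m[42:232,285:365]=(g[42:232,285:365]>175)&(P[42:232,285:365,2]>.0495)
k,l,s,c=cv2.connectedComponentsWithStats(m);q=l==1+np.argmax(s[1:,4]);vv,uu=np.nonzero(q)
pts=np.array([onplane(a,b,.052,K,T)[:2] for a,b in zip(uu,vv)],np.float32)*1000;print(cv2.minAreaRect(pts))
Q=P[q];A=np.c_[Q[:,:2]-Q[:,:2].mean(0),np.ones(len(Q))];print('plane',np.linalg.lstsq(A,Q[:,2],rcond=None)[0])
# pan
E=[]
for r in range(105,178,4):
    for lo,hi,sg in((272,291,1),(361,380,-1)):
        dd=np.diff(g[r,lo:hi])*sg;i=np.argmax(dd)
        if dd[i]>25:E.append(onplane(lo+i+.5,r,.046,K,T)[:2])
E=np.array(E);from scipy.optimize import least_squares
s=least_squares(lambda c:np.hypot(*(E-c).T)-.036,[.507,-.0455],loss='soft_l1',f_scale=.0005);print('pan',s.x,len(E),np.abs(s.fun).mean())
```

```text
((506.08746337890625, -45.2878532409668), (129.10299682617188, 49.89696502685547), 3.383038282394409)
plane [0.00270465 0.00171361 0.05390246]
pan [ 0.50643847 -0.04615945] 30 0.00036235097801256395
```

The plate is flat and within 1 mm of the pan centre. Now I shut the cover, pushing the handle from its +y side.

Emit:
servo_tool(increments="-2 -1 0 0 0; -4 -1.5 0 0 0; -4 -1.5 0 0 0; -4 -1.5 0 0 0; -2.9 -1 0 0 0; 0 0 4 0 0; 0 0 3.5 0 0; 0 0 2.4 0 0; 0 0 1 0 0; 0 0 0 0 0")

```text
time_s: 26.42
eef_pos: [0.496, 0.1225, 0.1098]
eef_rot: [0.001, 0.73, -0.684, -0.001]
wrist_force: [-0.7, -0.4, 0.1]
opening: 0.0
```

Run:
```python
from h import *
plan((.496,.123,.109),-86.3)
im=snap('scene','s13')[0];cv2.imwrite('pics/s13c.png',cv2.resize(im[120:300,310:520,::-1],None,fx=3.3,fy=3.3))
```

```text
t 26.43 pos [0.496  0.1225 0.1098] ang -86.29 F [-0.7 -0.4  0.1] op 0.0
 shift-then-turn [-0.05 -0.01  0.08]
 yaw 0.0002 turn-then-shift [-0.05 -0.01  0.08]
```

View pics/s13c.png

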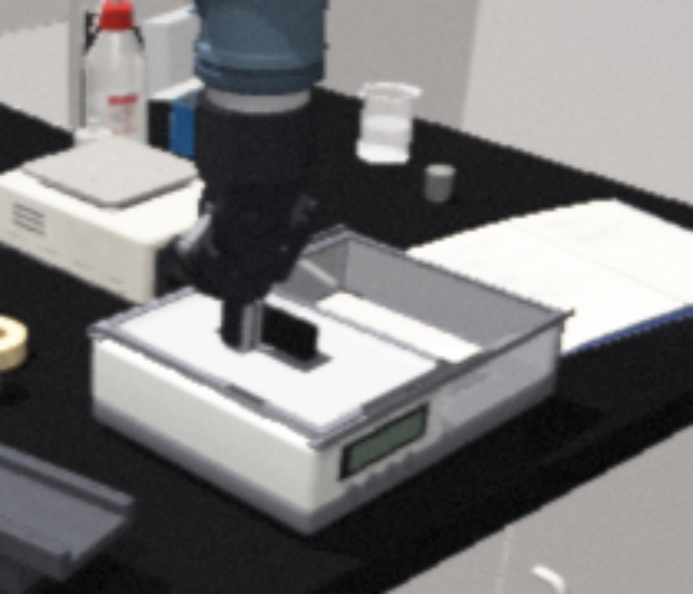

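Emit:
servo_tool(increments="0.5 0 0 0 0; 0.5 0 0 0 0; 0.5 0 0 0 0; 1.2 0 0 0 0; 1.5 0 0 0 0; 1.5 0 0 0 0; 1.5 0 0 0 0; 1.5 0 0 0 0; 1.5 0 0 0 0; 1.2 0 0 0 0")

```text
time_s: 27.72
eef_pos: [0.5037, 0.0077, 0.1102]
eef_rot: [0.0, 0.729, -0.684, -0.0]
wrist_force: [1.7, 1.8, 0.6]
opening: 0.0
```

Emit:
servo_tool(increments="1 0 0 0 0; 0.7 0 0 0 0; 0.4 0 0 0 0; 0.3 0 0 0 0; 0.3 0 0 0 0; 0.2 0 0 0 0; 0 0 0 0 0; 0 0 0 0 0")

```text
time_s: 28.72
eef_pos: [0.5054, -0.0202, 0.1102]
eef_rot: [0.0, 0.73, -0.684, -0.0]
wrist_force: [-0.1, -0.0, -0.9]
opening: -0.002
```

Emit:
servo_tool(increments="0.1 0 0 0 0; 0.1 0 0 0 0; 0.1 0 0 0 0; 0.1 0 0 0 0; 0 0 0 0 0; 0 0 0 0 0")

```text
time_s: 29.48
eef_pos: [0.5058, -0.0242, 0.1103]
eef_rot: [0.0, 0.73, -0.684, 0.0]
wrist_force: [-0.4, 1.0, -0.7]
opening: 0.005
```

Emit:
servo_tool(increments="0.1 0 0 0 0; 0.1 0 0 0 0; 0 0 0 0 0; 0 0 0 0 0")

```text
time_s: 29.98
eef_pos: [0.506, -0.0263, 0.1103]
eef_rot: [0.0, 0.73, -0.684, 0.0]
wrist_force: [-1.2, 0.1, -0.2]
opening: 0.001
```

Emit:
servo_tool(increments="0.1 0 0 0 0; 0.1 0 0 0 0; 0 0 0 0 0; 0 0 0 0 0")

```text
time_s: 30.48
eef_pos: [0.506, -0.0266, 0.1103]
eef_rot: [-0.001, 0.73, -0.684, -0.001]
wrist_force: [-0.0, 8.1, 2.5]
opening: -0.0
```

Emit:
servo_tool(increments="0.1 0 0 0 0; 0.1 0 0 0 0; 0 0 0 0 0; 0 0 0 0 0")

```text
time_s: 30.98
eef_pos: [0.5059, -0.0269, 0.1103]
eef_rot: [-0.002, 0.73, -0.684, -0.002]
wrist_force: [0.6, 16.2, 4.3]
opening: 0.003
```

The end stop is felt at 16 N. I back off, lift away and look.

Emit:
servo_tool(increments="-0.6 0 0 0 0; -0.5 0 0 0 0; 0 0 -3 0 0; 0 1 -5 0 0; 0 2 -5 0 0; 0 2 -4 0 0; 0 1 0 0 0; 0 0 0 0 0; 0 0 0 0 0")

```text
time_s: 32.1
eef_pos: [0.4452, -0.023, 0.2788]
eef_rot: [0.001, 0.73, -0.684, -0.001]
wrist_force: [0.2, -0.8, -0.8]
opening: 0.002
```

Run:
```python
from h import *
im,d,K,T=snap('wrist','w14');g=im.astype(int).min(-1)
plan((.45,0,.3))
im=snap('top','t14')[0]
```

```text
t 32.15 pos [ 0.4453 -0.0229  0.2788] ang -86.3 F [-0.4  0.2  0.6] op 0.001
 shift-then-turn [-2.26 -0.62 -2.11]
```

View pics/w14.png

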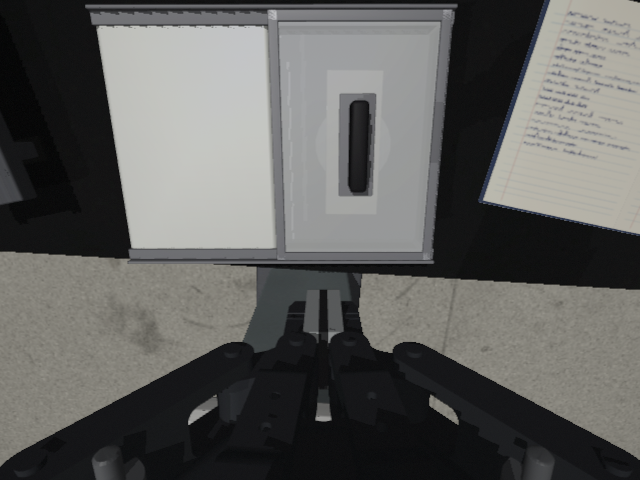

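View pics/t14.png

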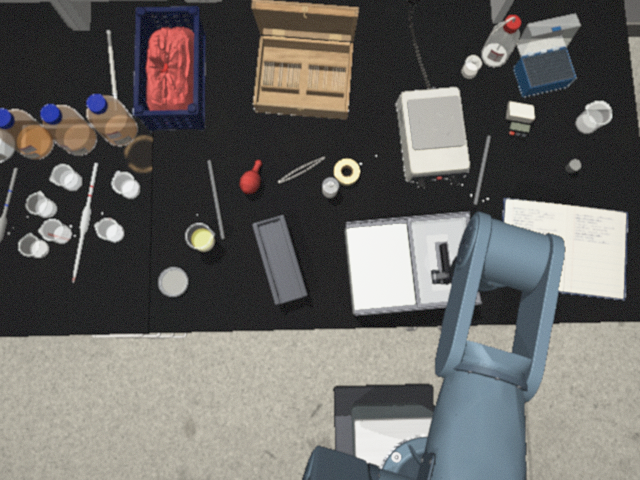

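The cover is shut, with its right frame bar on the housing edge and its handle at (358,146) above the plate and pan. The bystanders are where they were at the start. I do a quick numeric check of the handle and then hand in.

Run:
```python
from h import *
im,d,K,T=load('w14');g=im.astype(int).min(-1)
m=np.zeros((480,640),bool);m[90:200,345:372]=g[90:200,345:372]<45
vv,uu=np.nonzero(m);print('handle',cv2.minAreaRect(np.array([onplane(a,b,.110,K,T)[:2] for a,b in zip(uu,vv)],np.float32)*1000))
a=load('top0')[0].astype(int);b=load('t14')[0].astype(int)
for n,(x,y) in dict(beaker=(202,237),bottle=(331,187),petri=(173,281)).items():print(n,np.abs(a-b)[y-20:y+20,x-20:x+20].mean().round(2))
o=ctrl.get_obs();print(np.abs(o['dq']).max(),o['wrist_force'])
ctrl.hand_in()
```

```text
handle ((506.3016357421875, -45.781558990478516), (68.89134216308594, 15.546201705932617), 3.7479066848754883)
beaker 5.71
bottle 5.75
petri 6.33
0.004666108235086274 [-0.61105815  1.27605961 -0.01382547]
the job is handed in; nothing more can be done
```

The plate is on the balance pan and the cover is shut; I handed the job in at about 32 s of the 72 s allowed.

1. **Cover open:** I pushed the cover to its end stop with shut fingers, reaching 17 N at the stop.
2. **Plate out:** I pushed the plate from behind until about 44 mm stuck out of the channel, then pinched it by its long sides and lifted it out.
3. **Placing:** I lowered it until I felt contact at 6 N, then let go.
4. **Cover shut:** I pushed the cover back to its stop, reaching 16 N there.

**Last checks:**
- **Plate:** it lies flat, with its centre at (506.1, −45.3) mm. The pan centre fits at (506.4, −46.2) mm, so it is within about 1 mm.
- **Cover:** the handle ended at (506.3, −45.8) mm, which is above the pan, so the cover is shut.
- **Bystanders:** comparing before and after top pictures shows only noise at the beaker, bottle and petri dish.
- **Arm:** it was at rest above the balance with about 1.4 N of wrist-force noise, touching nothing.

No check failed. The one disagreement was that the closing stop came about 2.5 mm beyond where I predicted. I put that down to my estimate of the finger thickness.

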